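# Park the last racer and show off the double-lidded display tin

### The arm

A 6-joint arm with a two-finger parallel gripper is mounted at the origin on the work surface. World frame = base frame: x ahead of the robot, y to its left, z up, the work surface at z = 0. Lengths are in m, angles in degrees, forces in N, time in s.
With the tool pointing down it reaches from about 0.4 to 0.825 m from the base axis. Payload 7 kg.
Tool frame: the origin (TCP) lies midway between the tips of the shut fingers; the grasp point (between the pads) lies r.grip_depth behind it (r.grip_depth is the distance from the TCP to the grasp point, in m); z points along the fingers, y is the line along which they close (so a half turn about z gives the same grasp; the last joint's range is limited). The gripper opens to 88 mm and grips with 3 to 60 N. Pads are 19 mm wide; open, the fingers measure 130 mm over their backs; the gripper's body (78 mm by 193 mm) begins 47 mm behind the grasp point.
Start: joints at [-54.253, 20.546, 0.682, 0, -70.136, -16.507], TCP at [0.222, -0.637, 0.227] pointing down, gripper open.
Joint ranges: [-176.03, 176.03], [-82.01, 121.73], [-58.28, 71.71], [-173.87, 95.51], [-174.79, -0.11], [-173.66, 173.66]. Speed limits (degrees/s): [136.94, 136.94, 172.46, 180, 180, 180].

### API

Orientations are given as [roll, pitch, yaw] about the fixed x, y, z axes, in that order (R = Rz(yaw) Ry(pitch) Rx(roll)).
In Python, from plant import r, optics gives the robot as it stands (r), with the cameras (optics).
- The arm moves only by the tool drive_effector, called after "Request:" by a JSON object that holds its "fn" and its "kwargs". Schema: {"type":"object","properties":{"deltas":{"type":"array","items":{"type":"array","prefixItems":[{"type":"array","items":{"type":"number"},"minItems":3,"maxItems":3},{"type":"array","items":{"type":"number"},"minItems":3,"maxItems":3}],"minItems":2,"maxItems":2},"minItems":1,"maxItems":12},"aperture":{"type":"number"},"squeeze":{"type":"number"},"only":{"type":"string"},"quiet":{"type":"boolean"},"lines":{"type":"string"}},"required":["deltas"],"additionalProperties":false}. deltas is a list of rows, 1 to 12 of them, each written [[dx, dy, dz], [rx, ry, rz]]: dx, dy, dz in shares of 1 m (1.0 is 1 m), then a rotation vector rx, ry, rz in normalised numbers (1 is 120 degrees); each row is the pose to reach, as a shift and turn from the pose commanded when the call began, along the tool's axes at that moment; what a row does not reach only later rows make up. A row lasts 1/12 s, in which the tool goes at most 0.0417 m and 7.16 degrees, less where a joint would pass 70% of its speed; a pose out of reach is approached as far as the arm can. aperture is the finger opening in m, set as the call begins (left out keeps the last). The fingers move at their own pace and stop on an object; squeeze is the grip in N (left out, the last holds). Time passes only in rows, so rows that do not move let the fingers close. The tool returns the time, the measured TCP pose, the force, the opening and the grip force at its end. only (a regular expression) keeps the lines of the reply that match it, lines (a string "A,B") keeps lines A to B, and quiet returns only ok. Shift and turn numbers lie between -1 and 1, and a call with a number outside is refused. Input that does not fit is refused with a message, and nothing moves.
- r.get_state(): the state, without advancing time (a new reading comes with each control period).
- optics.capture(name): name is "side" or "top"; returns a dict with "frame" (384x512x3 uint8, red, green, blue), "z_map" (384x512 float32, m along the optical axis (not along the pixel's ray), 0 where there is no reading), "fx", "fy", "cx", "cy" (pixels), "cam_to_world" (4x4, takes a point from camera to world coordinates). Camera axes: x right, y down, z forward; pixel columns grow to the right and rows downward; lengths in m; the calibration is good to about 2 mm. A picture is of the moment at which its call begins.
- r.close_job(): hands the job in; it is judged then, once.
The state is a dict: "time_s": time; "joints": joint angles; "qd": joint speeds; "joint_torque": joint torques, N m; "tcp_pos": TCP position; "eef_rot": TCP orientation; "contact_force": force on the tool from outside, world axes, zero at the start; "moment": the same for the moment, N m; "gripper_width": finger opening in m; "gripper_force": force on a finger pad.
Only numpy, scipy, OpenCV 4.12 (cv2) and the standard library are available. Lean on these libraries where they do the work, as an engineer would, in place of code of your own. Each camera call takes 0.05 s, during which the arm holds its last target. There are 200 camera calls.

### The job

Park the yellow tin car neatly in the free, yellow-marked bay of the blue display tin, upright, in line with the two cars already there and without shifting those. Then set the nested pair of lids on the tin together, by the brass knob, so that the clear inner lid drops fully home in the mouth, let go, and by its red collar lift off the outer lid alone, with the inner lid staying shut on the tin. Finish still holding the outer lid in the gripper, level, a good hand's breadth (about 100 mm) above the closed tin, and leave the dachshund, key, flag pole and toggle alone.

Things in the scene. Friction and masses are not known exactly. Their poses are not given: they have to be found in the camera images.
- tin: Open blue rectangular display tin, screwed to the counter (does not move): 126 (x) by 148 (y) by 50 mm tall, walls 3 mm, floor 4 mm thick, so the mouth is 120 by 142 mm. Three bays lie side by side along its y, centres at y = -45, 0 and +45 mm, on its white floor. Origin: centre of its underside, on the counter.
- bay_mark: Flat yellow painted rectangle 64 (x) by 36 mm (y) on the floor of the tin, marking the one free bay (any of the three); its x is the tin's x. Origin: centre of the bay at floor height, 4 mm above the counter. The parked car's origin belongs here, the car along the tin's x, nose either way.
- car_yellow: Yellow tin racing car, 80 g, 58 mm long (x), 34 wide over the wheels, 33 tall; wheels do not turn. Body block 26 wide, 5 to 20 mm above the ground; flat nose and tail faces 58 mm apart suit a grip (parked, it has 11 mm or less free beside it but 31 mm before nose and tail). Origin: centre of underside at wheel bottom. Lies on one side of the tin, the lids on the other.
- car_red: Red car of the same shape, parked in one bay of the tin; leave it where it is. Origin as for the yellow car.
- car_green: Green car of the same shape, parked in another bay of the tin; leave it where it is. Origin as for the yellow car.
- inner_lid: Inner lid, clear, 150 g. Origin: centre of underside. Going up z: plug 106x128 mm (0 to 4), 112x134 (4 to 8), flange 138 (x) by 160 (y) (8 to 14), stem 12 across, then the brass knob. Stands on the counter, the outer lid loose on its flange; lifted by the knob it carries both. Home: flange on the tin's rim, x along the tin's x either way, origin 42 mm above the tin's, 4 mm play a side.
- knob (a point): Centre of the inner lid's square brass knob, 22x22 mm by 20 tall (39 to 59 mm above the inner lid's origin), sides along the lid's x and y. It stands 4 mm clear above the outer lid's collar.
- outer_lid: Outer lid, blue tin, 180 g, 148 (x) by 170 (y) mm. Origin: centre of its skirt's lower edge, 2 mm above the inner lid's origin when nested. Skirt 0 to 12 mm, hanging round the inner lid's flange with 2 mm play a side, 8 mm clear of the tin; top plate 12 to 15 mm; red collar on top. Held by the collar it lifts off over the knob, leaving the inner lid.
- collar (a point): Centre of the outer lid's square red collar: 44x44 mm outside, 34x34 inside, 18 mm tall (15 to 33 mm above the outer lid's origin), sides along the lid's x and y; the inner lid's stem passes up through it.
- dachshund: Brown tin dachshund standing, 125 mm long (x), 26 mm wide, 61 mm tall, bystander. Origin: on the counter under its middle.
- key: Steel wind-up key lying flat, 60 mm long (x), 48 mm wide, 8 mm tall, bystander. Origin: on the counter under its shaft.
- flag_pole: Green plastic flag pole on a round base 64 mm across, 190 mm tall, with a stiff flag, bystander. Origin: centre of the underside.
- toggle (a joint): Chrome toggle lever, 45 mm, on a small wooden box near the far edge, that releases a start gate; bystander. 0 as it is left now (leaning to the robot), 0.8 rad thrown; stays where it is left.

How it is judged:
By the outcome, as a careful person would: the job done as asked, in the order asked, and still so for the second after the job is handed in, while the arm keeps its last pose, push and grip.
It also fails if it takes over 62 s, if anything falls off the work surface, if the arm or the gripper's body presses on something with over 40 N, if the wrist force passes 120 N, or if a joint passes its speed limit or range.

## Working session

There is one attempt and no reset: what is moved stays moved. The work goes in short steps, Python scripts to look and compute and a tool call to move; the robot and the scene stay as the last step left them, time stands still between calls to the robot, and variables do not carry over. Pictures are saved under pics/ and viewed, at most 10 in all, crops included, and the job is handed in when it is done.

```bash
ls; mkdir -p pics
```

Run:
```python
from plant import r, optics
import cv2,numpy as np
print(r.grip_depth); print(r.get_state())
for n in("top","side"):
    c=optics.capture(n); cv2.imwrite(f"pics/{n}0.png",c["frame"][:,:,::-1]); np.savez(f"{n}0.npz",**c)
    print(n,c["fx"],c["cx"],c["cy"],c["cam_to_world"].round(3))
```

```text
pics
plant.py
0.0188
{'time_s': 0.0, 'joints': array([-5.42541338e+01,  2.05942921e+01,  6.33813402e-01, -1.94509926e-02,
       -7.01361824e+01, -1.65070583e+01]), 'qd': array([ 0.0394401 ,  0.04684351, -0.07735663, -0.07486971, -0.01062499,
        0.10192052]), 'joint_torque': array([-2.54631332e-04, -5.82707655e+01,  2.93075985e+01,  6.99760839e+00,
        7.22437195e-03, -1.06453458e-04]), 'tcp_pos': array([ 0.22222791, -0.6368516 ,  0.22559285]), 'eef_rot': array([ 1.79902127e+02, -9.93591071e-03, -1.60767808e+02]), 'contact_force': array([ 0.28422392, -0.58294659, -0.28901546]), 'moment': array([-0.00189276,  0.03136016, -0.01075565]), 'gripper_force': 0.0, 'gripper_width': 0.0877064039076203}
top 360.17791885745254 253.3107326259427 193.8734520981531 [[-0.015 -0.981  0.192  0.494]
 [-1.     0.015 -0.001  0.   ]
 [-0.002 -0.192 -0.981  0.851]
 [ 0.     0.     0.     1.   ]]
side 402.4621903676242 251.71112800797425 196.02070330990688 [[ 0.967 -0.118  0.226  0.388]
 [-0.255 -0.496  0.83  -0.905]
 [ 0.014 -0.86  -0.509  0.609]
 [ 0.     0.     0.     1.   ]]
```

View pics/top0.png

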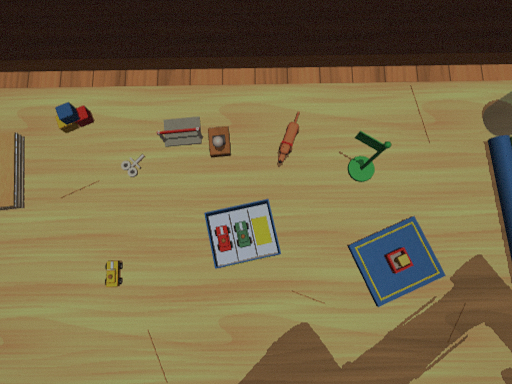

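View pics/side0.png

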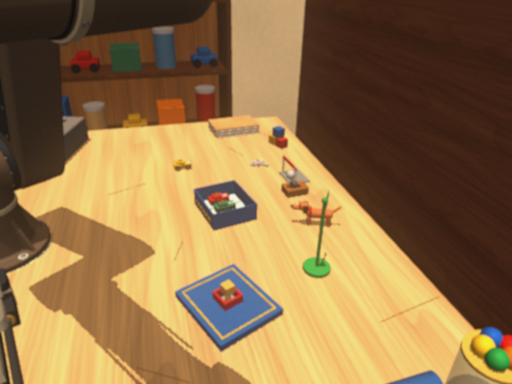

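The top view shows the tin at about (242,234) with its free bay at the right end (262,231). The yellow car is at (114,273), the lids at (397,261) with the knob at about (402,260), the dachshund at (289,140), and the flag pole at (362,168). The side view agrees.

Create h.py:
```python
import numpy as np,cv2
from scipy.spatial.transform import Rotation as R
def cloud(c):
    z=c["z_map"];v,u=np.indices(z.shape)
    p=np.stack([(u-c["cx"])/c["fx"]*z,(v-c["cy"])/c["fy"]*z,z],-1)
    T=c["cam_to_world"];w=p@T[:3,:3].T+T[:3,3];w[z==0]=np.nan;return w
def plane(c,uv,h):
    uv=np.atleast_2d(uv).astype(float);T=c["cam_to_world"]
    d=np.c_[(uv[:,0]-c["cx"])/c["fx"],(uv[:,1]-c["cy"])/c["fy"],np.ones(len(uv))]@T[:3,:3].T
    return (T[:3,3]+d*((h-T[2,3])/d[:,2])[:,None])[:,:2]
def mask(c,lo,hi,box=None):
    m=cv2.inRange(cv2.cvtColor(c["frame"],cv2.COLOR_RGB2HSV),lo,hi)
    if box: 
        k=np.zeros_like(m);x0,y0,x1,y1=box;k[y0:y1,x0:x1]=255;m&=k
    return m
def rect(p):
    (x,y),(w,h),a=cv2.minAreaRect((p*1000).astype(np.float32));return np.round([x,y,w,h,a],1)
def tool(state,p,yaw=None):
    "tool-axis shift to bring TCP to p; yaw error mod 180"
    M=R.from_euler('xyz',state["eef_rot"],degrees=True)
    return M.inv().apply(np.array(p)-state["tcp_pos"]).round(4)
```

Run:
```python
from h import *
for n in("top","side"):
    c=dict(np.load(n+"0.npz"));w=cloud(c);print(n)
    def sh(nm,m,h,zr=None,hull=True):
        m=m>0
        if zr: m=m&(w[...,2]>zr[0])&(w[...,2]<zr[1])
        v,u=np.nonzero(m)
        if len(u)<5: print(nm,len(u));return
        z=w[m][:,2]
        print(nm,len(u),"plane",rect(plane(c,np.c_[u,v],h)),"mean",(plane(c,np.c_[u,v],h).mean(0)*1000).round(1),"cloud",rect(w[m][:,:2]),"z",np.nanpercentile(z,[5,50,95]).round(4))
    B={"top":dict(tin=(195,190,290,280),lid=(340,205,455,312),car=(95,250,135,300)),"side":dict(tin=(185,175,265,235),lid=(165,255,295,350),car=(165,150,200,178))}[n]
    a=((0,0,0),(180,255,255))
    sh("rim",mask(c,*a,B["tin"]),.05,(.044,.056))
    sh("lidblue",mask(c,(95,80,30),(125,255,255),B["lid"]),.017)
    sh("yline",mask(c,(18,90,60),(35,255,255),B["lid"]),.017,(.010,.024))
    sh("knob",mask(c,(15,60,60),(35,255,255),B["lid"]),.059,(.050,.068))
    sh("collar",mask(c,(0,150,60),(8,255,255),B["lid"]),.035,(.029,.042))
    sh("bay",mask(c,(22,120,100),(35,255,255),B["tin"]),.004)
    sh("caryel",mask(c,(20,150,100),(35,255,255),B["car"]),.020)
    sh("carall",mask(c,*a,B["car"]),.015,(.008,.05))
    for nm,lo,hi in(("red",(0,120,60),(8,255,255)),("green",(50,60,20),(90,255,255))): sh(nm,mask(c,lo,hi,B["tin"]),.02)
    if n=="top":
        cv2.imwrite("pics/crop.png",np.hstack([cv2.resize(c["frame"][y0:y0+56,x0:x0+56,::-1],(390,390),interpolation=2) for x0,y0 in((86,245),(372,233))]))
    for nm,(u,v) in dict(dog=(289,140),pole=(387,145),box=(219,141)).items():
        if n=="top": print(nm,w[v,u].round(3))
```

```text
top
rim 392 plane [564.4  26.2 126.2 148.   11.6] mean [567.2  27.8] cloud [564.5  26.2 126.3 148.   11.6] z [0.0457 0.0502 0.0525]
lidblue 3799 plane [ 499.  -322.3  146.9  171.7   22.7] mean [ 497.4 -320.8] cloud [ 499.4 -323.7  147.5  168.6   22.7] z [0.0154 0.018  0.0204]
yline 438 plane [ 501.1 -328.8  128.2  161.    22.7] mean [ 497.  -323.8] cloud [ 500.8 -328.5  128.6  161.2   22.5] z [0.0162 0.0185 0.0208]
knob 109 plane [ 499.3 -322.    22.1   22.9   22.1] mean [ 499.4 -322.1] cloud [ 499.9 -323.3   22.    21.3   24.9] z [0.0552 0.0597 0.062 ]
collar 134 plane [ 499.5 -322.3   43.6   43.1   22.1] mean [ 497.8 -318.4] cloud [ 499.5 -322.9   43.7   42.6   21.3] z [0.0324 0.0356 0.0389]
bay 444 plane [565.2  18.1 209.  192.6   6. ] mean [569.9 -14.7] cloud [557.3  52.  223.8 141.8  63.1] z [0.0004 0.0055 0.0081]
caryel 211 plane [478.8 322.1  56.5  24.7   3.3] mean [475.6 321.5] cloud [478.3 325.8  57.   33.8   3. ] z [0.0174 0.0211 0.0292]
carall 385 plane [480.  320.7  58.5  36.4   3.2] mean [479.7 320.7] cloud [479.9 321.2  58.2  35.3   2.4] z [0.0117 0.0205 0.0296]
red 233
[... 849 characters left out ...]
] z [0.0521 0.057  0.0589]
collar 158 plane [ 498.2 -328.1   45.5   46.5   24.3] mean [ 495.9 -335.8] cloud [ 498.8 -324.8   44.2   43.1   22.3] z [0.0295 0.0331 0.0347]
bay 844 plane [566.3  73.5 323.3 250.9  76.8] mean [561.2  57.1] cloud [570.4  84.2 341.7 242.6  79.5] z [-0.004  -0.0019 -0.0001]
caryel 57 plane [479.5 320.7  38.   60.5  76.8] mean [473.6 320.5] cloud [480.2 347.9  82.9  61.8  82.1] z [-0.0028  0.0193  0.0258]
carall 126 plane [477.5 321.3  60.8  56.3  82.8] mean [477.6 319.7] cloud [478.3 317.6  57.2  32.9  10.4] z [0.009  0.0173 0.026 ]
red 132 plane [552.2  76.3  63.5  45.8  18.4] mean [551.   73.3] cloud [553.9  78.3  61.3  45.   11.9] z [0.0162 0.0221 0.0308]
green 2
```

View pics/crop.png

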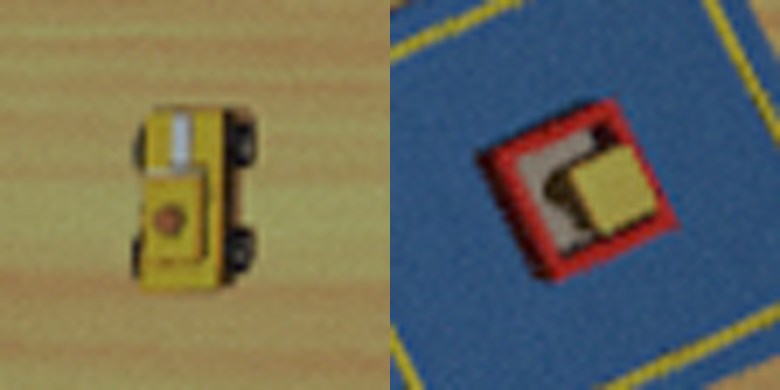

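Create go.py:
```python
import sys
from h import *
from plant import r, optics
s=r.get_state();M=R.from_euler('xyz',s["eef_rot"],degrees=True)
print("t",round(s["time_s"],2),"F",s["contact_force"].round(1),"w",round(s["gripper_width"],4))
for a in sys.argv[1:]:
    x,y,z,yaw=map(float,a.split(','))
    q=M.inv()*R.from_euler('xyz',[180,0,yaw],degrees=True)
    print(a,tool(s,[x,y,z]),q.as_rotvec(degrees=True).round(2))
```

```bash
python3 go.py 0.46,-0.25,0.2,-87 .48,.3207,.1,-87
```

```text
t 0.1 F [ 0.5  0.1 -0.3] w 0.088
0.46,-0.25,0.2,-87 [-0.352   0.2869  0.0261] [ 8.000e-02  5.000e-02 -7.377e+01]
.48,.3207,.1,-87 [-0.5588  0.819   0.1269] [ 8.000e-02  5.000e-02 -7.377e+01]
```

Units first: turns go in shares of 120 degrees. So -73.8 degrees / 120 = -0.615.

Request:
{"fn": "drive_effector", "kwargs": {"deltas": [[[-0.352, 0.287, 0.026], [0, 0, -0.615]], [[-0.352, 0.287, 0.026], [0, 0, -0.615]], [[-0.352, 0.287, 0.026], [0, 0, -0.615]], [[-0.352, 0.287, 0.026], [0, 0, -0.615]], [[-0.352, 0.287, 0.026], [0, 0, -0.615]], [[-0.352, 0.287, 0.026], [0, 0, -0.615]], [[-0.352, 0.287, 0.026], [0, 0, -0.615]], [[-0.352, 0.287, 0.026], [0, 0, -0.615]], [[-0.352, 0.287, 0.026], [0, 0, -0.615]], [[-0.352, 0.287, 0.026], [0, 0, -0.615]], [[-0.352, 0.287, 0.026], [0, 0, -0.615]], [[-0.352, 0.287, 0.026], [0, 0, -0.615]]], "aperture": 0.088}}

```text
time_s: 1.1
tcp_pos: [0.4628, -0.2459, 0.2001]
eef_rot: [-180.0, 0.0, -86.5]
contact_force: [-0.2, 0.1, 0.2]
gripper_width: 0.0876
gripper_force: 0.0
```

```bash
python3 go.py .48,.3207,.1,-87
```

```text
t 1.1 F [-0.2  0.1  0.2] w 0.0876
.48,.3207,.1,-87 [-0.5644 -0.0513  0.1005] [-0.03  0.03  0.46]
```

Request:
{"fn": "drive_effector", "kwargs": {"deltas": [[[-0.56, -0.05, 0.1], [0, 0, 0]], [[-0.56, -0.05, 0.1], [0, 0, 0]], [[-0.56, -0.05, 0.1], [0, 0, 0]], [[-0.56, -0.05, 0.1], [0, 0, 0]], [[-0.56, -0.05, 0.1], [0, 0, 0]], [[-0.56, -0.05, 0.1], [0, 0, 0]], [[-0.56, -0.05, 0.1], [0, 0, 0]], [[-0.56, -0.05, 0.1], [0, 0, 0]], [[-0.56, -0.05, 0.1], [0, 0, 0]], [[-0.56, -0.05, 0.1], [0, 0, 0]], [[-0.56, -0.05, 0.1], [0, 0, 0]], [[-0.56, -0.05, 0.1], [0, 0, 0]]]}}

```text
time_s: 2.1
tcp_pos: [0.4773, 0.2436, 0.1126]
eef_rot: [180.0, -0.0, -87.0]
contact_force: [1.0, -0.5, -0.9]
gripper_width: 0.0878
gripper_force: 0.0
```

Request:
{"fn": "drive_effector", "kwargs": {"deltas": [[[-0.1, 0, 0], [0, 0, 0]], [[-0.1, 0, 0], [0, 0, 0]], [[-0.1, 0, 0], [0, 0, 0]], [[-0.1, 0, 0], [0, 0, 0]], [[-0.1, 0, 0], [0, 0, 0]]]}}

```text
time_s: 2.52
tcp_pos: [0.472, 0.342, 0.1122]
eef_rot: [179.9, -0.1, -86.9]
contact_force: [0.1, -0.3, 0.3]
gripper_width: 0.0874
gripper_force: 0.0
```

```bash
python3 go.py .48,.3207,.1,-87
```

```text
t 2.52 F [ 0.1 -0.3  0.3] w 0.0874
.48,.3207,.1,-87 [ 0.0217 -0.0068  0.0123] [ 0.06 -0.06  0.12]
```

Request:
{"fn": "drive_effector", "kwargs": {"deltas": [[[0.0217, -0.0068, 0.04], [0, 0, 0]], [[0.0217, -0.0068, 0.07], [0, 0, 0]], [[0.0217, -0.0068, 0.09], [0, 0, 0]], [[0.0217, -0.0068, 0.1], [0, 0, 0]], [[0.0217, -0.0068, 0.1], [0, 0, 0]]]}}

```text
time_s: 2.93
tcp_pos: [0.4797, 0.3178, 0.011]
eef_rot: [179.8, -0.2, -87.1]
contact_force: [-0.5, -0.4, -0.9]
gripper_width: 0.0879
gripper_force: 0.0
```

```bash
python3 go.py .48,.3207,.005,-87
```

Run:
```python
from plant import r, optics
import cv2
c=optics.capture("side");cv2.imwrite("pics/s1.png",cv2.resize(c["frame"][110:230,120:280,::-1],(800,600)))
```

```text
t 2.93 F [-0.5 -0.4 -0.9] w 0.0879
.48,.3207,.005,-87 [-0.0029 -0.0005  0.006 ] [ 0.17 -0.18 -0.05]
```

View pics/s1.png

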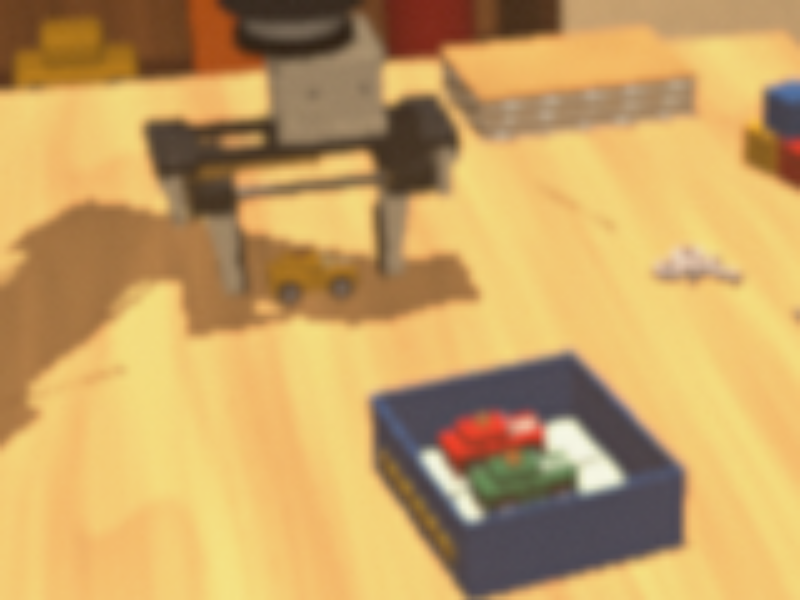

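The fingers straddle the car at its nose and tail (crop about (230,285) and (390,265)). I'll lower the last bit and grip.

Request:
{"fn": "drive_effector", "kwargs": {"deltas": [[[-0.0025, -0.0005, 0.0065], [0, 0, 0]], [[-0.0025, -0.0005, 0.0065], [0, 0, 0]], [[-0.0025, -0.0005, 0.0065], [0, 0, 0]]]}}

```text
time_s: 3.23
tcp_pos: [0.4813, 0.3234, 0.0074]
eef_rot: [-179.9, 0.1, -86.9]
contact_force: [-0.1, 0.8, -0.1]
gripper_width: 0.0881
gripper_force: 0.0
```

Request:
{"fn": "drive_effector", "kwargs": {"deltas": [[[0, 0, 0], [0, 0, 0]], [[0, 0, 0], [0, 0, 0]], [[0, 0, 0], [0, 0, 0]], [[0, 0, 0], [0, 0, 0]], [[0, 0, 0], [0, 0, 0]], [[0, 0, 0], [0, 0, 0]]], "aperture": 0.04, "squeeze": 20}}

```text
time_s: 3.73
tcp_pos: [0.4808, 0.3227, 0.0066]
eef_rot: [180.0, -0.0, -87.0]
contact_force: [-0.9, -0.1, 2.2]
gripper_width: 0.058
gripper_force: 20.0
```

Request:
{"fn": "drive_effector", "kwargs": {"deltas": [[[0, 0, -0.03], [0, 0, 0]], [[0, 0, -0.06], [0, 0, 0]], [[0, 0, -0.09], [0, 0, 0]], [[0, 0, -0.095], [0, 0, 0]]]}}

```text
time_s: 4.07
tcp_pos: [0.483, 0.3246, 0.1066]
eef_rot: [-179.7, 0.3, -86.9]
contact_force: [0.8, 0.9, 0.4]
gripper_width: 0.0578
gripper_force: 20.0
```

```bash
python3 go.py .5734,-.0179,.1,-78.4
```

```text
t 4.07 F [0.8 0.9 0.4] w 0.0578
.5734,-.0179,.1,-78.4 [ 0.347  -0.0717  0.0055] [-0.34  0.24 -8.5 ]
```

In the tool's units: -8.5 degrees / 120 = -0.0708.

Request:
{"fn": "drive_effector", "kwargs": {"deltas": [[[0.347, -0.072, 0], [0, 0, -0.0708]], [[0.347, -0.072, 0], [0, 0, -0.0708]], [[0.347, -0.072, 0], [0, 0, -0.0708]], [[0.347, -0.072, 0], [0, 0, -0.0708]], [[0.347, -0.072, 0], [0, 0, -0.0708]], [[0.347, -0.072, 0], [0, 0, -0.0708]], [[0.347, -0.072, 0], [0, 0, -0.0708]], [[0.347, -0.072, 0], [0, 0, -0.0708]], [[0.347, -0.072, 0], [0, 0, -0.0708]], [[0.347, -0.072, 0], [0, 0, -0.0708]], [[0.347, -0.072, 0], [0, 0, -0.0708]], [[0.347, -0.072, 0], [0, 0, -0.0708]]]}}

```text
time_s: 5.07
tcp_pos: [0.5708, -0.02, 0.1011]
eef_rot: [180.0, 0.0, -78.5]
contact_force: [-0.1, 0.9, -0.4]
gripper_width: 0.0576
gripper_force: 20.0
```

Request:
{"fn": "drive_effector", "kwargs": {"deltas": [[[0, 0, 0], [0, 0, 0]], [[0, 0, 0], [0, 0, 0]], [[0, 0, 0], [0, 0, 0]], [[0, 0, 0], [0, 0, 0]]]}}

```text
time_s: 5.4
tcp_pos: [0.5712, -0.0191, 0.1016]
eef_rot: [-180.0, 0.0, -78.4]
contact_force: [0.4, -0.2, -1.8]
gripper_width: 0.058
gripper_force: 20.0
```

```bash
python3 go.py .5734,-.0179,.1,-78.4;  python3 - <<'E'
from plant import r, optics
import cv2,numpy as np
for n,b in(("side",(120,270,160,320)),("top",(150,280,190,310))):
    c=optics.capture(n);np.savez(n+"1.npz",**c);i=c["frame"][b[0]:b[1],b[2]:b[3],::-1]
    cv2.imwrite(f"pics/{n}2.png",cv2.resize(i,None,fx=4,fy=4))
a,b=[cv2.imread(f"pics/{n}2.png") for n in("side","top")]
h=min(len(a),len(b));cv2.imwrite("pics/b2.png",cv2.resize(np.hstack([a[:h],b[:h]]),(800,390)))
E
```

```text
t 5.4 F [ 0.4 -0.2 -1.8] w 0.058
.5734,-.0179,.1,-78.4 [-0.0008 -0.0024  0.0016] [-0.01  0.    0.02]
```

View pics/b2.png

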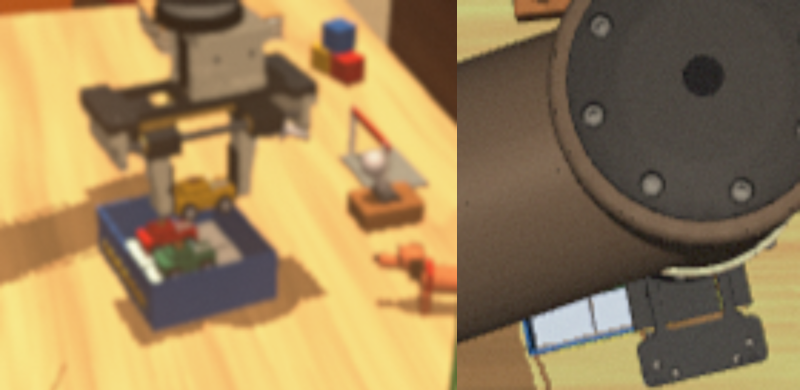

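Run:
```python
from h import *
c=dict(np.load("side1.npz"));w=cloud(c)
Q=R.from_euler('z',11.6,degrees=True).as_matrix()[:2,:2]
c0=dict(np.load("side0.npz"));w0=cloud(c0)
def st(n,w,m,o,a,zb):
    Q=R.from_euler('z',a,degrees=True).as_matrix()[:2,:2]
    p=w[m>0];p=p[~np.isnan(p[:,0])];q=(p[:,:2]-o)@Q*1000;z=p[:,2]*1000-zb
    print(n,len(p),"z",np.percentile(z,[5,50,95]).round(1)); 
    for lo,hi in((10,20),(20,34)):
        k=(z>lo)&(z<hi); 
        if k.sum()>8: print("  z",lo,hi,k.sum(),"x",np.percentile(q[k,0],[3,50,97]).round(1),"y",np.percentile(q[k,1],[3,50,97]).round(1))
Y=((20,140,70),(32,255,255))
st("held",w,mask(c,*Y,(195,155,225,180)),np.array([.5712,-.0191]),11.6,95)
st("onTable",w0,mask(c0,*Y,(165,150,200,172)),np.array([.480,.3207]),3,0)
b=np.array([.5644,.0262])+Q@[0,.045]
st("red",w,mask(c,(0,130,60),(8,255,255),(185,170,240,240)),b,11.6,4)
```

```text
Traceback (most recent call last):
IndexError: index -1 is out of bounds for axis 0 with size 0
```

Create ca.py:
```python
from h import *
c=dict(np.load("side1.npz"));w=cloud(c)
c0=dict(np.load("side0.npz"));w0=cloud(c0)
def st(n,w,m,o,a,zb):
    Q=R.from_euler('z',a,degrees=True).as_matrix()[:2,:2]
    p=w[m>0];p=p[~np.isnan(p[:,0])];q=(p[:,:2]-o)@Q*1000;z=p[:,2]*1000-zb
    print(n,len(p),"z",np.percentile(z,[5,50,95]).round(1)); 
    for lo,hi in((5,19),(19,36)):
        k=(z>lo)&(z<hi); 
        if k.sum()>5: print("  z",lo,hi,k.sum(),"x",np.percentile(q[k,0],[3,50,97]).round(1),"y",np.percentile(q[k,1],[3,50,97]).round(1))
Y=((18,140,70),(32,255,255))
st("held",w,mask(c,*Y,(218,178,246,198)),np.array([.5712,-.0191]),11.6,95)
st("onTable",w0,mask(c0,*Y,(165,155,200,172)),np.array([.480,.3207]),3,0)
Q=R.from_euler('z',11.6,degrees=True).as_matrix()[:2,:2]
b=np.array([.5644,.0262])
st("red",w,mask(c,(0,130,60),(8,255,255),(185,170,240,240)),b+Q@[0,.045],11.6,4)
st("green",w,mask(c,(50,60,20),(90,255,255),(185,170,240,240)),b,11.6,4)
```

```bash
python3 ca.py
```

```text
held 130 z [-96.8  18.3  26.4]
  z 5 19 62 x [-25.5  -1.1  24.5] y [-14.3 -11.   -2.2]
  z 19 36 58 x [-21.5 -10.1   8.3] y [-12.8  -7.1   6.7]
onTable 149 z [-3.5 15.4 25.7]
  z 5 19 50 x [-29.7  -4.1  23.7] y [-14.5  -9.5   4.5]
  z 19 36 39 x [-24.   -6.8  13. ] y [-9.6 -4.7  9.9]
red 124 z [11.3 18.5 27.5]
  z 5 19 71 x [-30.2 -11.4  25.7] y [-14.3  -8.8  24.7]
  z 19 36 53 x [-24.3  -8.8  10. ] y [-10.6  -5.7   7.3]
green 6 z [16.6 18.3 18.8]
  z 5 19 6 x [-25.5 -23.9 -21.9] y [-5.2  1.6  7.3]
```

```bash
python3 go.py .5731,-.0162,.015,-78.4
```

```text
t 5.5 F [-0.6  0.2 -2. ] w 0.0579
.5731,-.0162,.015,-78.4 [-0.0028 -0.0025  0.0866] [-0.01  0.   -0.01]
```

Request:
{"fn": "drive_effector", "kwargs": {"deltas": [[[-0.0028, -0.0027, 0.01], [0, 0, 0]], [[-0.0028, -0.0027, 0.035], [0, 0, 0]], [[-0.0028, -0.0027, 0.06], [0, 0, 0]], [[-0.0028, -0.0027, 0.075], [0, 0, 0]], [[-0.0028, -0.0027, 0.083], [0, 0, 0]], [[-0.0028, -0.0027, 0.083], [0, 0, 0]], [[-0.0028, -0.0027, 0.083], [0, 0, 0]], [[-0.0028, -0.0027, 0.083], [0, 0, 0]]]}}

```text
time_s: 6.17
tcp_pos: [0.5741, -0.0165, 0.0193]
eef_rot: [-179.9, -0.0, -78.4]
contact_force: [0.2, -0.0, -0.7]
gripper_width: 0.0577
gripper_force: 20.0
```

```bash
python3 go.py .5731,-.0162,.0106,-78.4
```

```text
t 6.17 F [ 0.2 -0.  -0.7] w 0.0577
.5731,-.0162,.0106,-78.4 [-0.0005  0.001   0.0087] [-0.08 -0.   -0.04]
```

Request:
{"fn": "drive_effector", "kwargs": {"deltas": [[[-0.0005, 0.001, 0.003], [0, 0, 0]], [[-0.0005, 0.001, 0.006], [0, 0, 0]], [[-0.0005, 0.001, 0.008], [0, 0, 0]], [[-0.0005, 0.001, 0.008], [0, 0, 0]], [[-0.0005, 0.001, 0.008], [0, 0, 0]]]}}

```text
time_s: 6.58
tcp_pos: [0.5723, -0.0164, 0.0107]
eef_rot: [-180.0, -0.0, -78.5]
contact_force: [0.9, 1.4, -0.3]
gripper_width: 0.0579
gripper_force: 20.0
```

```bash
python3 go.py .5731,-.0162,.0106,-78.4
```

```text
t 6.58 F [ 0.9  1.4 -0.3] w 0.0579
.5731,-.0162,.0106,-78.4 [-0.     -0.0008  0.0001] [-0.02 -0.   -0.06]
```

Request:
{"fn": "drive_effector", "kwargs": {"deltas": [[[0, -0.0006, 0.0007], [0, 0, 0]], [[0, -0.0006, 0.0007], [0, 0, 0]], [[0, -0.0006, 0.0007], [0, 0, 0]]]}}

```text
time_s: 6.83
tcp_pos: [0.5724, -0.0164, 0.0106]
eef_rot: [180.0, -0.0, -78.5]
contact_force: [-4.5, -0.0, 8.8]
gripper_width: 0.0579
gripper_force: 20.0
```

Request:
{"fn": "drive_effector", "kwargs": {"deltas": [[[0, 0, 0.0003], [0, 0, 0]], [[0, 0, 0.0006], [0, 0, 0]], [[0, 0, 0.0006], [0, 0, 0]]]}}

```text
time_s: 7.08
tcp_pos: [0.5724, -0.0164, 0.0105]
eef_rot: [180.0, -0.0, -78.4]
contact_force: [-6.0, 1.1, 14.0]
gripper_width: 0.0576
gripper_force: 20.0
```

Request:
{"fn": "drive_effector", "kwargs": {"deltas": [[[0, 0, -0.001], [0, 0, 0]], [[0, 0, -0.001], [0, 0, 0]], [[0, 0, -0.001], [0, 0, 0]], [[0, 0, -0.001], [0, 0, 0]]], "aperture": 0.066}}

```text
time_s: 7.42
tcp_pos: [0.5729, -0.0163, 0.0101]
eef_rot: [-180.0, 0.0, -78.5]
contact_force: [-0.5, 0.5, -0.2]
gripper_width: 0.0655
gripper_force: 0.0
```

Request:
{"fn": "drive_effector", "kwargs": {"deltas": [[[0, 0, -0.01], [0, 0, 0]], [[0, 0, -0.03], [0, 0, 0]], [[0, 0, -0.06], [0, 0, 0]], [[0, 0, -0.1], [0, 0, 0]], [[0, 0, -0.12], [0, 0, 0]], [[0, 0, -0.12], [0, 0, 0]]]}}

```text
time_s: 7.92
tcp_pos: [0.576, -0.0158, 0.1365]
eef_rot: [-179.5, -0.0, -78.4]
contact_force: [0.5, -0.3, -0.0]
gripper_width: 0.066
gripper_force: 0.0
```

```bash
python3 go.py .4994,-.3222,.14,-157.4 .4994,-.3222,.14,-67.4
```

```text
t 7.92 F [ 0.5 -0.3 -0. ] w 0.066
.4994,-.3222,.14,-157.4 [ 0.2847  0.1366 -0.0046] [-0.46  0.34 79.  ]
.4994,-.3222,.14,-67.4 [ 0.2847  0.1366 -0.0046] [ -0.52  -0.08 -11.  ]
```

In the tool's units: -11 degrees / 120 = -0.0917.

Request:
{"fn": "drive_effector", "kwargs": {"deltas": [[[0.285, 0.137, 0.02], [0, 0, -0.0917]], [[0.285, 0.137, 0.02], [0, 0, -0.0917]], [[0.285, 0.137, 0.02], [0, 0, -0.0917]], [[0.285, 0.137, 0.02], [0, 0, -0.0917]], [[0.285, 0.137, 0.02], [0, 0, -0.0917]], [[0.285, 0.137, 0.02], [0, 0, -0.0917]], [[0.285, 0.137, 0.02], [0, 0, -0.0917]], [[0.285, 0.137, 0.02], [0, 0, -0.0917]], [[0.285, 0.137, 0.02], [0, 0, -0.0917]], [[0.285, 0.137, 0.02], [0, 0, -0.0917]], [[0.285, 0.137, 0.02], [0, 0, -0.0917]]], "aperture": 0.06}}

```text
time_s: 8.83
tcp_pos: [0.4953, -0.323, 0.1103]
eef_rot: [180.0, 0.0, -67.5]
contact_force: [-0.4, 0.4, 1.0]
gripper_width: 0.0604
gripper_force: 0.0
```

Run:
```python
from plant import r, optics
from h import *
c=optics.capture("top");np.savez("top2.npz",**c);w=cloud(c)
cv2.imwrite("pics/t3.png",cv2.resize(c["frame"][190:280,190:310,::-1],(800,600),interpolation=2))
Q=R.from_euler('z',11.6,degrees=True).as_matrix()[:2,:2]
for n,lo,hi,b in(("y",(20,110,80),(32,255,255),(248,205,278,258)),("r",(0,120,60),(8,255,255),(205,205,240,265)),("g",(50,60,20),(90,255,255),(230,205,255,260))):
    m=(mask(c,lo,hi,b)>0)&(w[...,2]>.012);v,u=np.nonzero(m);p=plane(c,np.c_[u,v],.024)
    print(n,len(u),rect(p),((p.mean(0)-[.5644,.0262])@Q*1000).round(1),rect((p-[.5644,.0262])@Q))
```

```bash
python3 go.py .4994,-.3222,.05,-67.4
```

```text
y 256 [572.  -17.3  58.   30.7  13.9] [ -3.1 -43.1] [ -1.3 -44.1  58.   30.7   2.3]
r 237 [554.1  71.1  56.4  27.1  12. ] [-3.7 45.6] [-1.1 46.1 56.4 27.1  0.4]
g 221 [564.1  31.2  41.   57.1  89.1] [-3.5  0.8] [ 0.7  4.9 41.  57.1 77.5]
t 8.88 F [ 0.5  1.  -0.2] w 0.0597
.4994,-.3222,.05,-67.4 [ 0.0012 -0.0035  0.0604] [-0.    0.   -0.04]
```

View pics/t3.png

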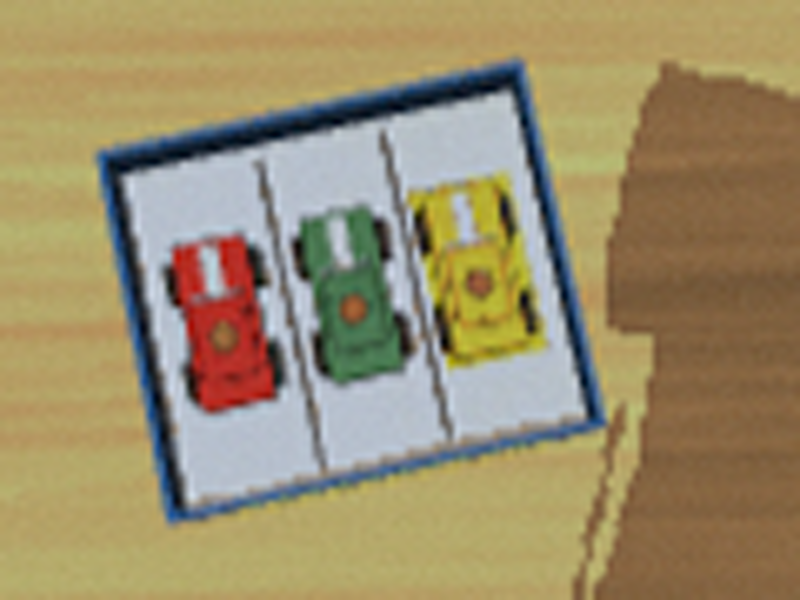

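The yellow car is upright on its mark at crop (480,270). It lines up with the red car at (220,325) and the green at (355,295), which haven't moved. The knob is next.

Request:
{"fn": "drive_effector", "kwargs": {"deltas": [[[0.0012, -0.0035, 0.03], [0, 0, 0]], [[0.0012, -0.0035, 0.055], [0, 0, 0]], [[0.0012, -0.0035, 0.066], [0, 0, 0]], [[0.0012, -0.0035, 0.066], [0, 0, 0]], [[0.0012, -0.0035, 0.066], [0, 0, 0]], [[0.0012, -0.0035, 0.066], [0, 0, 0]]]}}

```text
time_s: 9.38
tcp_pos: [0.5004, -0.3226, 0.0456]
eef_rot: [-179.9, -0.1, -67.4]
contact_force: [1.1, -0.5, 0.1]
gripper_width: 0.0602
gripper_force: 0.0
```

```bash
python3 go.py .4994,-.3222,.0385,-67.4
```

```text
t 9.38 F [ 1.1 -0.5  0.1] w 0.0602
.4994,-.3222,.0385,-67.4 [-0.0008  0.0008  0.0071] [-0.06 -0.08  0.01]
```

Request:
{"fn": "drive_effector", "kwargs": {"deltas": [[[-0.0008, 0.0008, 0.006], [0, 0, 0]], [[-0.0008, 0.0008, 0.006], [0, 0, 0]], [[-0.0008, 0.0008, 0.006], [0, 0, 0]], [[-0.0008, 0.0008, 0.006], [0, 0, 0]]]}}

```text
time_s: 9.72
tcp_pos: [0.4984, -0.3224, 0.0387]
eef_rot: [-180.0, -0.0, -67.5]
contact_force: [0.9, 0.7, -0.0]
gripper_width: 0.0602
gripper_force: 0.0
```

Request:
{"fn": "drive_effector", "kwargs": {"deltas": [[[0, 0, 0], [0, 0, 0]], [[0, 0, 0], [0, 0, 0]], [[0, 0, 0], [0, 0, 0]], [[0, 0, 0], [0, 0, 0]], [[0, 0, 0], [0, 0, 0]], [[0, 0, 0], [0, 0, 0]]], "aperture": 0.01, "squeeze": 45}}

```text
time_s: 10.22
tcp_pos: [0.4982, -0.3223, 0.0382]
eef_rot: [-180.0, -0.0, -67.5]
contact_force: [0.8, -1.5, -0.0]
gripper_width: 0.0258
gripper_force: 0.0
```

Request:
{"fn": "drive_effector", "kwargs": {"deltas": [[[0, 0, -0.005], [0, 0, 0]], [[0, 0, -0.015], [0, 0, 0]], [[0, 0, -0.035], [0, 0, 0]], [[0, 0, -0.06], [0, 0, 0]], [[0, 0, -0.09], [0, 0, 0]], [[0, 0, -0.1], [0, 0, 0]], [[0, 0, -0.1], [0, 0, 0]], [[0, 0, -0.1], [0, 0, 0]]]}}

```text
time_s: 10.88
tcp_pos: [0.498, -0.322, 0.1382]
eef_rot: [-179.9, 0.0, -67.5]
contact_force: [-0.7, 0.2, -4.1]
gripper_width: 0.0219
gripper_force: 45.0
```

```bash
python3 go.py .5644,.0262,.14,-78.4;python3 - <<'E'
from plant import r, optics
from h import *
c=optics.capture("side");np.savez("side3.npz",**c)
cv2.imwrite("pics/s4.png",cv2.resize(c["frame"][190:345,140:320,::-1],(696,600)))
E
```

```text
t 10.88 F [-0.7  0.2 -4.1] w 0.0219
.5644,.0262,.14,-78.4 [-0.2962 -0.1947 -0.0016] [-5.000e-02  1.000e-02  1.092e+01]
```

View pics/s4.png

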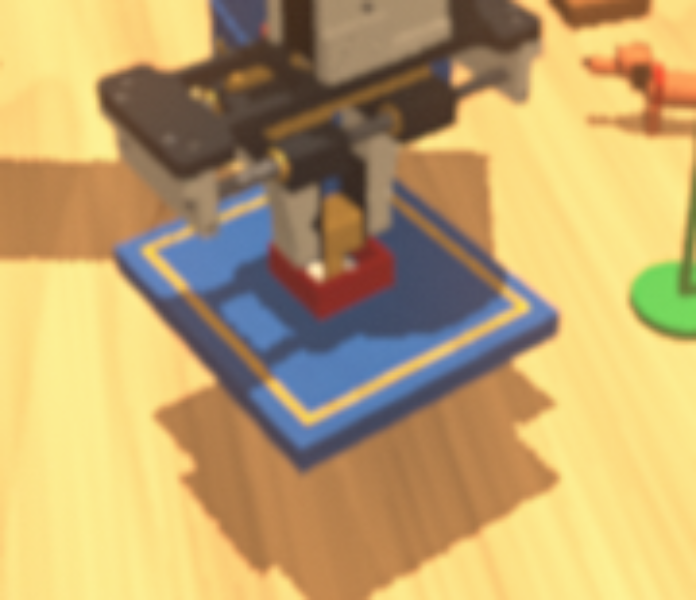

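Both lids hang level from the gripped knob at crop (340,230), with the collar at (330,280). I'll measure their height and position in the hand.

Run:
```python
from h import *
from plant import r, optics
T=r.get_state()["tcp_pos"];print(T)
c0=dict(np.load("side0.npz"));c=dict(np.load("side3.npz"))
for n,c,b in(("0",c0,(165,255,295,350)),("held",c,(165,225,295,315))):
    w=cloud(c);m=(mask(c,(95,80,30),(125,255,255),b)>0)|(mask(c,(18,90,60),(35,255,255),b)>0)
    p=w[m];p=p[~np.isnan(p[:,0])];z0=.017 if n=="0" else .113
    p=p[abs(p[:,2]-z0)<.012];
    for _ in range(3):
        A=np.c_[p[:,:2]-p[:,:2].mean(0),np.ones(len(p))];s=np.linalg.lstsq(A,p[:,2],rcond=None)[0];e=p[:,2]-A@s;p=p[abs(e)<.002]
    print(n,len(p),"tilt deg",np.degrees(s[:2]).round(2),"z",s[2].round(4),rect(p[:,:2]))
    p=w[mask(c,(0,150,60),(8,255,255),b)>0];print(" collar",np.nanpercentile(p[:,2],[50,90]).round(4),rect(p[(~np.isnan(p[:,0]))&(p[:,2]>np.nanpercentile(p[:,2],40))][:,:2]))
    h=.017 if n=="0" else s[2]+.0015
    v,u=np.nonzero(m&(abs(w[...,2]-s[2])<.006));print(" plane",rect(plane(c,np.c_[u,v],h)))
```

```text
[ 0.49728314 -0.32175211  0.13708885]
0 3036 tilt deg [-0.03 -0.05] z 0.0156 [ 498.4 -324.9  147.3  169.2   22.9]
 collar [0.0311 0.0342] [ 498.9 -324.8   44.2   43.1   22.1]
 plane [ 498.1 -326.8  146.1  167.4   22.7]
held 2241 tilt deg [ 0.05 -0.06] z 0.114 [ 495.1 -323.4  146.6  172.3   23. ]
 collar [0.1278 0.1321] [ 497.6 -327.2   45.4   37.8   20.1]
 plane [ 494.6 -326.3  145.5  170.8   23.5]
```

In the tool's units: 11 degrees / 120 = 0.0917.

Request:
{"fn": "drive_effector", "kwargs": {"deltas": [[[-0.02, -0.013, 0], [0, 0, 0.0083]], [[-0.05, -0.033, 0], [0, 0, 0.0208]], [[-0.09, -0.06, 0], [0, 0, 0.0333]], [[-0.12, -0.08, 0], [0, 0, 0.0417]], [[-0.15, -0.1, 0], [0, 0, 0.05]], [[-0.18, -0.12, 0], [0, 0, 0.0583]], [[-0.21, -0.14, 0], [0, 0, 0.0667]], [[-0.24, -0.16, 0], [0, 0, 0.075]], [[-0.265, -0.175, 0], [0, 0, 0.0833]], [[-0.285, -0.187, 0], [0, 0, 0.0917]], [[-0.296, -0.194, 0], [0, 0, 0.0917]], [[-0.296, -0.194, 0], [0, 0, 0.0917]]]}}

```text
time_s: 11.93
tcp_pos: [0.5635, 0.0276, 0.1364]
eef_rot: [179.9, -0.0, -78.3]
contact_force: [-0.7, -0.9, -3.7]
gripper_width: 0.0214
gripper_force: 45.0
```

Request:
{"fn": "drive_effector", "kwargs": {"deltas": [[[0, 0, 0.01], [0, 0, 0]], [[0, 0, 0.02], [0, 0, 0]], [[0, 0, 0.02], [0, 0, 0]], [[0, 0, 0.02], [0, 0, 0]], [[0, 0, 0.02], [0, 0, 0]]]}}

```text
time_s: 12.35
tcp_pos: [0.5638, 0.0245, 0.1178]
eef_rot: [180.0, -0.0, -78.5]
contact_force: [0.8, 0.1, -2.9]
gripper_width: 0.0217
gripper_force: 45.0
```

```bash
python3 go.py .5644,.0262,.105,-78.4;  python3 go.py .5644,.0262,.105,-78.4
```

```text
t 12.35 F [ 0.8  0.1 -2.9] w 0.0217
.5644,.0262,.105,-78.4 [-0.0015 -0.001   0.0128] [ 0.05 -0.02 -0.12]
t 12.35 F [ 0.8  0.1 -2.9] w 0.0217
.5644,.0262,.105,-78.4 [-0.0015 -0.001   0.0128] [ 0.05 -0.02 -0.12]
```

Request:
{"fn": "drive_effector", "kwargs": {"deltas": [[[-0.0015, -0.001, 0.01], [0, 0, 0]], [[-0.0015, -0.001, 0.02], [0, 0, 0]], [[-0.0015, -0.001, 0.022], [0, 0, 0]], [[-0.0015, -0.001, 0.022], [0, 0, 0]], [[-0.0015, -0.001, 0.022], [0, 0, 0]]]}}

```text
time_s: 12.77
tcp_pos: [0.5644, 0.027, 0.0959]
eef_rot: [180.0, -0.0, -78.5]
contact_force: [-0.2, -0.2, -2.8]
gripper_width: 0.0213
gripper_force: 45.0
```

```bash
python3 go.py .5644,.0262,.082,-78.4;python3 - <<'E'
from plant import r, optics
from h import *
c=optics.capture("side")
cv2.imwrite("pics/s5.png",cv2.resize(c["frame"][130:250,160:310,::-1],(750,600)))
E
```

```text
t 12.77 F [-0.2 -0.2 -2.8] w 0.0213
.5644,.0262,.082,-78.4 [0.0008 0.0002 0.0139] [ 0.05 -0.02 -0.05]
```

View pics/s5.png

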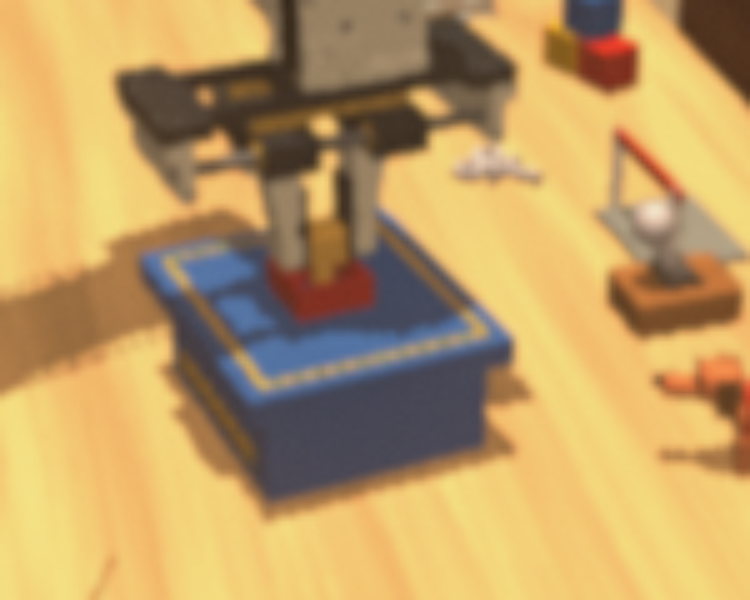

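The lids hover squarely over the tin, with the lid centre at about crop (325,300). Now lowering slowly.

Request:
{"fn": "drive_effector", "kwargs": {"deltas": [[[0.0004, 0, 0.003], [0, 0, 0]], [[0.0004, 0, 0.006], [0, 0, 0]], [[0.0004, 0, 0.009], [0, 0, 0]], [[0.0004, 0, 0.011], [0, 0, 0]], [[0.0004, 0, 0.012], [0, 0, 0]], [[0.0004, 0, 0.012], [0, 0, 0]]]}}

```text
time_s: 13.32
tcp_pos: [0.5645, 0.0267, 0.0838]
eef_rot: [180.0, -0.0, -78.5]
contact_force: [-0.1, -0.8, -3.1]
gripper_width: 0.0214
gripper_force: 45.0
```

```bash
python3 go.py .5644,.0262,.08,-78.4
```

```text
t 13.32 F [-0.1 -0.8 -3.1] w 0.0214
.5644,.0262,.08,-78.4 [0.0005 0.0002 0.0038] [ 0.03 -0.   -0.06]
```

Request:
{"fn": "drive_effector", "kwargs": {"deltas": [[[0, 0, 0.001], [0, 0, 0]], [[0, 0, 0.002], [0, 0, 0]], [[0, 0, 0.0025], [0, 0, 0]], [[0, 0, 0.0025], [0, 0, 0]]]}}

```text
time_s: 13.65
tcp_pos: [0.5648, 0.0268, 0.0819]
eef_rot: [-180.0, -0.0, -78.5]
contact_force: [-0.5, -0.4, -2.3]
gripper_width: 0.0217
gripper_force: 45.0
```

Request:
{"fn": "drive_effector", "kwargs": {"deltas": [[[0, 0, 0.0005], [0, 0, 0]], [[0, 0, 0.001], [0, 0, 0]], [[0, 0, 0.001], [0, 0, 0]]]}}

```text
time_s: 13.9
tcp_pos: [0.5648, 0.0268, 0.0818]
eef_rot: [-180.0, -0.0, -78.4]
contact_force: [-4.1, -0.4, 8.2]
gripper_width: 0.0217
gripper_force: 45.0
```

Request:
{"fn": "drive_effector", "kwargs": {"deltas": [[[0, 0, 0.0005], [0, 0, 0]], [[0, 0, 0.001], [0, 0, 0]], [[0, 0, 0.001], [0, 0, 0]]]}}

```text
time_s: 14.15
tcp_pos: [0.5648, 0.0268, 0.0818]
eef_rot: [-179.9, -0.0, -78.4]
contact_force: [-7.7, 2.2, 15.5]
gripper_width: 0.0214
gripper_force: 45.0
```

Request:
{"fn": "drive_effector", "kwargs": {"deltas": [[[0, 0, -0.0015], [0, 0, 0]], [[0, 0, -0.0015], [0, 0, 0]], [[0, 0, -0.0015], [0, 0, 0]], [[0, 0, -0.0015], [0, 0, 0]], [[0, 0, -0.0015], [0, 0, 0]]], "aperture": 0.07}}

```text
time_s: 14.57
tcp_pos: [0.5647, 0.0267, 0.081]
eef_rot: [180.0, -0.0, -78.5]
contact_force: [-0.3, 1.2, 0.2]
gripper_width: 0.0494
gripper_force: 0.0
```

Request:
{"fn": "drive_effector", "kwargs": {"deltas": [[[0, 0, -0.01], [0, 0, 0]], [[0, 0, -0.03], [0, 0, 0]], [[0, 0, -0.06], [0, 0, 0]], [[0, 0, -0.06], [0, 0, 0]], [[0, 0, -0.06], [0, 0, 0]]]}}

```text
time_s: 14.98
tcp_pos: [0.5661, 0.0272, 0.1437]
eef_rot: [-179.8, 0.0, -78.4]
contact_force: [-0.6, 0.8, -0.3]
gripper_width: 0.0696
gripper_force: 0.0
```

```bash
python3 go.py;python3 - <<'E'
from plant import r, optics
from h import *
c=optics.capture("side");np.savez("side4.npz",**c);w=cloud(c);b=(180,165,275,235)
m=(mask(c,(95,80,30),(125,255,255),b)>0)|(mask(c,(18,90,60),(35,255,255),b)>0)
p=w[m];p=p[~np.isnan(p[:,0])];p=p[abs(p[:,2]-.058)<.008]
for _ in range(4):
    A=np.c_[p[:,:2]-p[:,:2].mean(0),np.ones(len(p))];s=np.linalg.lstsq(A,p[:,2],rcond=None)[0];e=p[:,2]-A@s;p=p[abs(e)<.002]
print("plate",len(p),np.degrees(s[:2]).round(2),s[2].round(4),rect(p[:,:2]))
q=w[mask(c,(0,150,60),(8,255,255),b)>0];q=q[~np.isnan(q[:,0])];print("collar",np.percentile(q[:,2],[50,90]).round(4),rect(q[q[:,2]>np.percentile(q[:,2],40)][:,:2]))
k=w[mask(c,(15,60,60),(35,255,255),b)>0];k=k[(k[:,2]>.09)&(k[:,2]<.115)];print("knob",len(k),np.percentile(k[:,2],[50,90]).round(4),rect(k[:,:2]))
cv2.imwrite("pics/s6.png",cv2.resize(c["frame"][130:250,160:310,::-1],(750,600)))
E
```

```text
t 14.98 F [-0.6  0.8 -0.3] w 0.0696
plate 389 [-0.16 -0.08] 0.0572 [558.3  21.1 142.2 171.1  13.8]
collar [0.0704 0.0751] [561.6  23.2  44.1  47.3  11.2]
knob 60 [0.0977 0.0998] [563.7  23.6  22.   23.2  13.2]
```

View pics/s6.png

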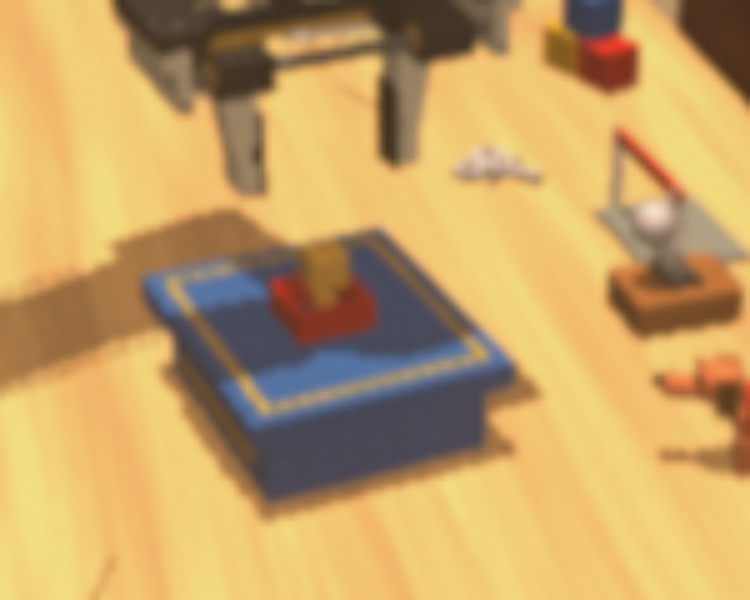

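Both lids are seated level: plate z is about 58.6 mm after bias (59 expected), with the knob at crop (328,270) inside the collar at (325,310). Now I'll grip the collar.

Request:
{"fn": "drive_effector", "kwargs": {"deltas": [[[0, 0, 0.02], [0, 0, 0]], [[0, 0.001, 0.045], [0, 0, 0]], [[0, 0.001, 0.065], [0, 0, 0]], [[0, 0.001, 0.073], [0, 0, 0]], [[0, 0.001, 0.073], [0, 0, 0]], [[0, 0.001, 0.073], [0, 0, 0]], [[0, 0.001, 0.073], [0, 0, 0]]]}}

```text
time_s: 15.62
tcp_pos: [0.5645, 0.0268, 0.0691]
eef_rot: [-179.9, -0.0, -78.4]
contact_force: [0.0, 0.3, 1.2]
gripper_width: 0.0702
gripper_force: 0.0
```

```bash
python3 go.py .5643,.0266,.0635,-78.4
```

```text
t 15.62 F [0.  0.3 1.2] w 0.0702
.5643,.0266,.0635,-78.4 [0.0001 0.0002 0.0056] [-0.07 -0.01 -0.04]
```

Request:
{"fn": "drive_effector", "kwargs": {"deltas": [[[0, 0, 0.003], [0, 0, 0]], [[0, 0, 0.005], [0, 0, 0]], [[0, 0, 0.005], [0, 0, 0]], [[0, 0, 0.005], [0, 0, 0]]]}}

```text
time_s: 15.95
tcp_pos: [0.5638, 0.0266, 0.0635]
eef_rot: [-180.0, 0.0, -78.5]
contact_force: [-0.2, -0.0, -0.6]
gripper_width: 0.0701
gripper_force: 0.0
```

Request:
{"fn": "drive_effector", "kwargs": {"deltas": [[[0, 0, 0], [0, 0, 0]], [[0, 0, 0], [0, 0, 0]], [[0, 0, 0], [0, 0, 0]], [[0, 0, 0], [0, 0, 0]], [[0, 0, 0], [0, 0, 0]], [[0, 0, 0], [0, 0, 0]], [[0, 0, 0], [0, 0, 0]], [[0, 0, 0], [0, 0, 0]], [[0, 0, 0], [0, 0, 0]]], "aperture": 0.03, "squeeze": 35}}

```text
time_s: 16.7
tcp_pos: [0.5636, 0.0265, 0.0632]
eef_rot: [180.0, -0.0, -78.5]
contact_force: [-1.3, 0.8, 1.7]
gripper_width: 0.0438
gripper_force: 35.0
```

Request:
{"fn": "drive_effector", "kwargs": {"deltas": [[[0, 0, -0.003], [0, 0, 0]], [[0, 0, -0.007], [0, 0, 0]], [[0, 0, -0.012], [0, 0, 0]], [[0, 0, -0.018], [0, 0, 0]], [[0, 0, -0.025], [0, 0, 0]], [[0, 0, -0.035], [0, 0, 0]], [[0, 0, -0.045], [0, 0, 0]], [[0, 0, -0.055], [0, 0, 0]], [[0, 0, -0.065], [0, 0, 0]]]}}

```text
time_s: 17.45
tcp_pos: [0.5639, 0.0266, 0.1296]
eef_rot: [-180.0, 0.0, -78.5]
contact_force: [-0.6, -0.3, -2.4]
gripper_width: 0.0438
gripper_force: 35.0
```

Request:
{"fn": "drive_effector", "kwargs": {"deltas": [[[0, 0, -0.015], [0, 0, 0]], [[0, 0, -0.03], [0, 0, 0]], [[0, 0, -0.043], [0, 0, 0]], [[0, 0, -0.051], [0, 0, 0]], [[0, 0, -0.054], [0, 0, 0]], [[0, 0, -0.054], [0, 0, 0]], [[0, 0, -0.054], [0, 0, 0]], [[0, 0, -0.054], [0, 0, 0]]]}}

```text
time_s: 18.12
tcp_pos: [0.5632, 0.0265, 0.1814]
eef_rot: [179.9, -0.0, -78.5]
contact_force: [0.1, -0.0, -1.5]
gripper_width: 0.0438
gripper_force: 35.0
```

Run:
```python
from plant import r, optics
from h import *
c=optics.capture("side");cv2.imwrite("pics/s7.png",cv2.resize(c["frame"][110:250,150:310,::-1],(686,600)))
w=cloud(c);b=(170,110,290,235)
for n,lo,hi in(("held",.165,.2),("inner top",.045,.062)):
    k=(w[...,2]>lo)&(w[...,2]<hi)&(abs(w[...,0]-.564)<.07)&(abs(w[...,1]-.026)<.08);p=w[k]
    for _ in range(4):
        A=np.c_[p[:,:2]-p[:,:2].mean(0),np.ones(len(p))];s=np.linalg.lstsq(A,p[:,2],rcond=None)[0];e=p[:,2]-A@s;p=p[abs(e)<.003]
    print(n,len(p),np.degrees(s[:2]).round(2),s[2].round(4),rect(p[:,:2]))
```

```text
held 617 [-0.11  1.  ] 0.1757 [563.9   9.  139.3 125.4   0.8]
inner top 1306 [-0.01 -0.02] 0.0541 [563.8  24.7 137.8 159.8   5.6]
```

View pics/s7.png

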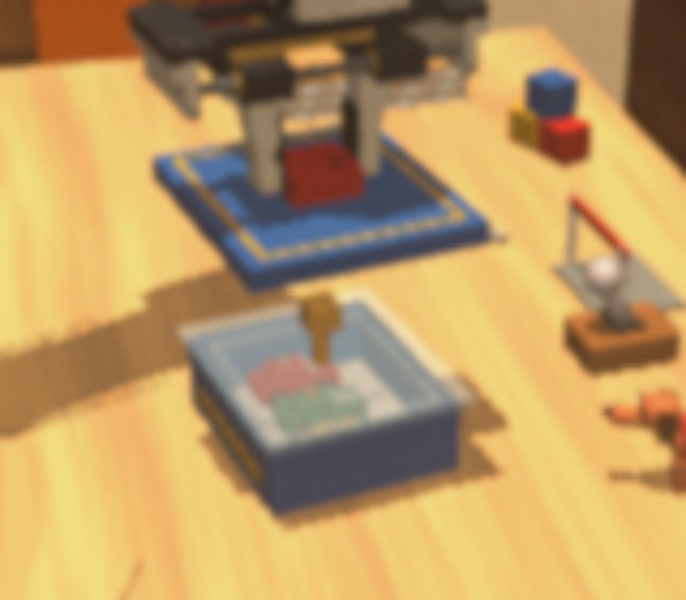

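The inner lid, with its knob at crop (320,320), sits flat and fully home on the tin. The outer lid is held level above it, at crop (320,210).

```bash
python3 -c "
from plant import r, optics
print(r.get_state()['qd'].round(2)); print(r.close_job())"
```

```text
[ 0.01  0.1   0.32  0.09 -0.08  0.13]
the job is handed in; nothing more can be done
None
```

The job is handed in at about 18 s: the yellow car is parked in its bay, the clear inner lid is home on the tin, and the outer lid is held level about 105 mm above it.

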